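Isolate the pump and vent the vacuum chamber

ROBOT

A 6-joint arm with a two-finger parallel gripper is mounted at the origin on the work surface. World frame = base frame: x ahead of the robot, y to its left, z up, the work surface at z = 0. Lengths are in mm, angles in rad, forces in N, time in s.
With the tool pointing down it reaches from about 400 to 925 mm from the base axis. Payload 12.5 kg.
Tool frame: the origin (TCP) lies at the very end of the fingers, on their centre line; the grasp point (between the pads) lies 19 mm behind it; z points along the fingers, y is the direction in which the jaws open and shut (so a half turn about z gives the same grasp; the last joint's range is limited). The gripper opens to 95 mm and grips with 3 to 60 N. Pads are 20 mm wide; open, the fingers measure 119 mm over their backs; the gripper's body (75 mm by 180 mm) begins 59 mm behind the grasp point.
Start: joints at [1.143, 0.491, 1.559, -0, 1.092, -0.106], TCP at [197.655, 592.941, 214.661] pointing down, gripper open.
Joint ranges: [-3.1, 3.1], [-0.84, 2.19], [0.05, 2.79], [-1.13, 4.28], [0.06, 2.93], [-2.69, 2.69]. Speed limits (rad/s): [2.22, 2.22, 2.79, 3.14, 3.14, 3.14].

INTERFACE

Orientations are given as [roll, pitch, yaw] about the fixed x, y, z axes, in that order (R = Rz(yaw) Ry(pitch) Rx(roll)).
In Python, from cell import env, read_camera, get_calibration gives the robot as it stands.
- The arm moves only by the tool arm_command, never from a script. Its argument "targets" is a list of rows, each a list of 3 entries, a list of its own where there are three numbers: the turn, a rotation vector about the tool's x, y, z in rad, then the shift along the tool's x, y, z in m, then the closure in counts, from 0 (fully open) to 255 (shut). In form: [[[rx, ry, rz], [tx, ty, tz], fingers], ...]. A call has 1 to 8 rows; each row is the pose to reach, as a shift and turn from the pose commanded when the call began, along the tool's axes at that moment; what a row does not reach only later rows make up. A row lasts 1/10 s, in which the tool goes at most 50 mm and 8.59 degrees, less where a joint would pass 70% of its speed; a pose out of reach is approached as far as the arm can. A call with a gripper value outside its range is refused whole. The fingers move at their own pace and stop on an object; the grip force is fixed at half the most. Time passes only in rows, so rows that repeat a pose let the fingers close. It gives the time, the measured TCP pose, the force and the opening at its end, in the units of the state.
- env.state(): the state, without advancing time (a new reading comes with each control period).
- read_camera(name): name is "side" or "top" or "wrist"; returns (picture, depth): 400x640x3 uint8, blue, green, red; 400x640 float32, mm along the optical axis (not along the pixel's ray), 0 where there is no reading.
- get_calibration(name): a dict with "vfov" (degrees; the focal length in pixels is half the picture's height over the tangent of half this angle, whatever the lens; pixels are square), "cx", "cy" (the principal point, pixels), "k1" (the pictures are not rectified: a ray, as slopes to the right and down, at radius r is drawn at 1 + k1 r^2 times it, then the intrinsics apply), "world_from_camera" (4x4, takes a point from camera to world coordinates). Camera axes: x right, y down, z forward; pixel columns grow to the right and rows downward; lengths in mm; the calibration is good to about 2 mm. A picture is of the moment at which its call begins: read the wrist's pose just before it. get_calibration takes no time and is no camera call; for the wrist camera it gives the pose at the moment of the call.
- env.job_done(): hands the job in, once; it reports no verdict.
The state is a dict: "t": time; "joints": joint angles; "qvel": joint speeds; "tau": joint torques, N m; "eef_pos": TCP position; "tcp_rot": TCP orientation; "ft_force": force on the tool from outside, world axes, zero at the start; "moment": the same for the moment, N m; "opening": opening from 0.0 (shut) to 1.0 (fully open).
Only numpy, scipy, OpenCV 4.12 (cv2) and the standard library are available. Lean on these libraries where they do the work, as an engineer would, in place of code of your own. Each camera call takes 0.05 s, during which the arm holds its last target.

TASK

The vacuum chamber is to be opened: first shut off the pump by pushing the blue valve lever round with one finger until it lies fully across its pipe, against its stop, and only then let air in by pushing the yellow lever round until it lies fully in line with its pipe, against its stop. Only push on the levers: do not pinch them or force them hard against their stops. Leave the red lever, the jar, the tube and the flask as they are.

Things in the scene. Friction and masses are not known exactly. Their poses are not given: they have to be found in the camera images.
- manifold: steel vacuum manifold bolted to the bench; origin on the bench, axes parallel to the valves' axes. Header pipe 27 mm thick, axis 85 mm above the bench, 85 mm on +x of the origin, along y from -265 to +355 mm. Three ball valves sit at y = -150, 0, +150 mm, x = 0, in any order, on branch pipes from the header
- sensor_top (a point): middle of the top of the round white vacuum sensor on the header, 48 mm wide, 147 mm high; it stands on the end away from the chamber
- chamber_top (a point): top of the lid knob of the clear round vacuum chamber at the header's end, 244 mm wide, 193 mm high, fixed
- pump_valve: quarter-turn ball valve with the blue lever; its outlet pipe bends down into the bench, to the pump, and ends within 105 mm of the stem. Origin on the bench straight under the lever's stem; x runs along the valve's pipe, away from its outlet and towards the header pipe; y runs along the header towards the vacuum chamber; z up
- pump_lever_tip (a point): middle of the outer end of the blue lever, 95 mm from the stem's axis. The coloured grip is a bar 18 mm wide and 14 mm high that reaches from 35 to 95 mm from the axis, 126 to 140 mm above the bench; pipe parts beneath it end at 102 mm or lower (the slim stem and lever shank apart)
- pump_lever (a joint): angle in rad of the blue lever about its upright stem: 0 = fully open, lever in line with its pipe, pointing along the valve's -x (over the outlet); 1.571 = fully shut, lever across its pipe, pointing along the valve's +y (towards the chamber). It grows clockwise seen from above. Stops at 0 and 1.571; stiff (0.35 N m, about 5 N at 75 mm) and stays where it is left
- vent_valve: quarter-turn ball valve with the yellow lever; its outlet carries a bronze silencer, open to the air, and ends within 105 mm of the stem. Origin on the bench straight under the lever's stem; x runs along the valve's pipe, away from its outlet and towards the header pipe; y runs along the header towards the vacuum chamber; z up
- vent_lever_tip (a point): middle of the outer end of the yellow lever, 95 mm from the stem's axis. The coloured grip is a bar 18 mm wide and 14 mm high that reaches from 35 to 95 mm from the axis, 126 to 140 mm above the bench; pipe parts beneath it end at 102 mm or lower (the slim stem and lever shank apart)
- vent_lever (a joint): angle in rad of the yellow lever about its upright stem: 0 = fully open, lever in line with its pipe, pointing along the valve's -x (over the outlet); 1.571 = fully shut, lever across its pipe, pointing along the valve's +y (towards the chamber). It grows clockwise seen from above. Stops at 0 and 1.571; stiff (0.35 N m, about 5 N at 75 mm) and stays where it is left
- spare_valve: quarter-turn ball valve with the red lever; its outlet is a bare ribbed hose nozzle, and ends within 105 mm of the stem. Origin on the bench straight under the lever's stem; x runs along the valve's pipe, away from its outlet and towards the header pipe; y runs along the header towards the vacuum chamber; z up
- spare_lever_tip (a point): middle of the outer end of the red lever, 95 mm from the stem's axis. The coloured grip is a bar 18 mm wide and 14 mm high that reaches from 35 to 95 mm from the axis, 126 to 140 mm above the bench; pipe parts beneath it end at 102 mm or lower (the slim stem and lever shank apart)
- spare_lever (a joint): angle in rad of the red lever about its upright stem: 0 = fully open, lever in line with its pipe, pointing along the valve's -x (over the outlet); 1.571 = fully shut, lever across its pipe, pointing along the valve's +y (towards the chamber). It grows clockwise seen from above. Stops at 0 and 1.571; stiff (0.35 N m, about 5 N at 75 mm) and stays where it is left
- jar_mid (a point): middle (half-way up) of a loose amber glass jar with white cap, 56 mm wide, 85 mm high: a bystander
- tube_mid (a point): middle (half-way up) of a loose clear sample tube with purple cap, standing, 35 mm wide at the cap, 110 mm high: a bystander
- flask_mid (a point): middle (half-way up) of a loose volumetric flask, 64 mm wide, 145 mm high with its teal stopper: a bystander
Not all that is in view belongs to the job. Leave any orange look-alike of the pump_valve alone.

How it is judged (in metres and radians):
On the way, in this order (a step that is already met when the one before it is completed fails the run):
1. the blue pump lever is fully across its pipe (shut, within 5 degrees) while the yellow vent lever is still shut (value of joint pump_lever above 1.48 rad and value of joint vent_lever above 1.4 rad), for 0.2 s.
2. the yellow vent lever is fully in line with its pipe (open, within 5 degrees), the blue one still shut (value of joint vent_lever below 0.09 rad and value of joint pump_lever above 1.48 rad), for 0.2 s.
At the end, for the whole second after the job is handed in: Blue lever within 5 degrees of its shut stop, yellow lever within 5 degrees of its open stop, red lever still shut, all at rest (all of step 2 and value of joint spare_lever above 1.37 rad and velocity of joint pump_lever between -0.05 and 0.05 rad/s and velocity of joint vent_lever between -0.05 and 0.05 rad/s); the robot touches nothing.
It fails at once if the vent was opened while the pump was still connected (value of joint vent_lever below 1.35 rad and value of joint pump_lever below 1.4 rad).
It fails at once if the red lever was moved (more than about 5 degrees) (distance of spare_lever_tip from where it was at the start of the episode above 0.009 m).
It fails at once if the jar, the tube or the flask was shifted, lifted or knocked over (more than 15 mm) (distance of any of jar_mid, tube_mid, flask_mid from where it was at the start of the episode above 0.015 m).
It fails at once if a lever was pinched between the fingers ((x of the grasp point in the frame of pump_lever_tip between -0.02 and 0.07 m and y of the grasp point in the frame of pump_lever_tip between -0.012 and 0.012 m and z of the grasp point in the frame of pump_lever_tip between -0.03 and 0.03 m and contact force between the fingers and pump_lever above 15 N) or (x of the grasp point in the frame of vent_lever_tip between -0.02 and 0.07 m and y of the grasp point in the frame of vent_lever_tip between -0.012 and 0.012 m and z of the grasp point in the frame of vent_lever_tip between -0.03 and 0.03 m and contact force between the fingers and vent_lever above 15 N)).
It fails at once if a lever was forced (pushed with more than 80 N) (contact force between the fingers and pump_lever above 80 N or contact force between the fingers and vent_lever above 80 N).
It also fails if it takes over 51 s, if anything falls off the work surface, if the arm or the gripper's body presses on something with over 40 N, if the wrist force passes 120 N, or if a joint passes its speed limit or range.

## Working session

There is one attempt and no reset: what is moved stays moved. The work goes in short steps, Python scripts to look and compute and a tool call to move; the robot and the scene stay as the last step left them, time stands still between calls to the robot, and variables do not carry over. Pictures are saved under pics/ and viewed, and the job is handed in when it is done.

Besides the shell and the picture viewer there is one more tool, called as name([rows], argument=value, ...), one row to a line, values as JSON. arm_command: Moves the arm, as the interface text tells. Its arguments: {"type":"object","properties":{"targets":{"type":"array"}},"required":["targets"]}

```bash
ls; mkdir -p pics
cat > h.py <<'E'
import numpy as np, cv2
from cell import env, read_camera, get_calibration
def grab(n,tag):
    c=get_calibration(n); p,d=read_camera(n)
    cv2.imwrite(f'pics/{tag}.png',p); np.savez(f'{tag}.npz',p=p,d=d,T=c['world_from_camera'],cal=[c['vfov'],c['cx'],c['cy'],c['k1']])
    return p,d,c
def load(tag):
    z=np.load(f'{tag}.npz'); v=z['cal']
    return z['p'],z['d'],dict(vfov=v[0],cx=v[1],cy=v[2],k1=v[3],world_from_camera=z['T'])
def cloud(d,c):
    h,w=d.shape; f=h/2/np.tan(np.radians(c['vfov'])/2)
    u,v=np.meshgrid(np.arange(w),np.arange(h))
    X=(u-c['cx'])/f; Y=(v-c['cy'])/f; x,y=X.copy(),Y.copy()
    for _ in range(10):
        s=1+c['k1']*(x*x+y*y); x,y=X/s,Y/s
    P=np.stack([x*d,y*d,d,np.ones_like(d)],-1)@np.array(c['world_from_camera']).T
    P=P[...,:3]; P[d<=0]=np.nan
    return P
E
python3 - <<'E'
from h import *
for n in ['top','side']:
    p,d,c=grab(n,n+'0'); print(n,c)
print(env.state())
E
```

```text
pics
top {'vfov': 54.66957646727937, 'cx': 321.55641778703284, 'cy': 197.1761409915444, 'k1': -0.09318467993050647, 'world_from_camera': array([[-1.79441515e-02, -9.77679514e-01,  2.09334122e-01,
         3.54662854e+02],
       [-9.99832813e-01,  1.68103267e-02, -7.19442868e-03,
         6.21078148e+01],
       [ 3.51487056e-03, -2.09428222e-01, -9.77817706e-01,
         1.11139426e+03],
       [ 0.00000000e+00,  0.00000000e+00,  0.00000000e+00,
         1.00000000e+00]])}
side {'vfov': 51.32195846687999, 'cx': 316.56318736973134, 'cy': 203.94535612240026, 'k1': -0.0859640063103432, 'world_from_camera': array([[ 7.18475822e-01, -5.05786730e-01,  4.77464425e-01,
        -6.98946129e+01],
       [-6.95547704e-01, -5.24847397e-01,  4.90661392e-01,
        -5.95864547e+02],
       [ 2.42594014e-03, -6.84627631e-01, -7.28888964e-01,
         1.12139007e+03],
       [ 0.00000000e+00,  0.00000000e+00,  0.00000000e+00,
         1.00000000e+00]])}
{'t': 0.1, 'joints': array([ 1.14341399e+00,  4.91463013e-01,  1.55937775e+00,  9.05385215e-06,
        1.09170119e+00, -1.05600561e-01]), 'qvel': array([ 0.00057467, -0.00234008, -0.00149459,  0.00080393,  0.00219442,
       -0.00131482]), 'tau': array([ 1.76485162e-03, -6.13620114e+01, -2.58603036e+01,  6.93443790e-02,
        4.70304047e-02, -4.71136900e-05]), 'eef_pos': array([197.54996026, 592.73632927, 214.14642224]), 'tcp_rot': array([-3.14064949e+00, -1.08046178e-04,  2.81980665e+00]), 'ft_force': array([ 0.03703715,  0.58007802, -0.12634462]), 'moment': array([ 0.02649679,  0.03642442, -0.00287791]), 'opening': 0.9982484275611239}
```

View pics/top0.png

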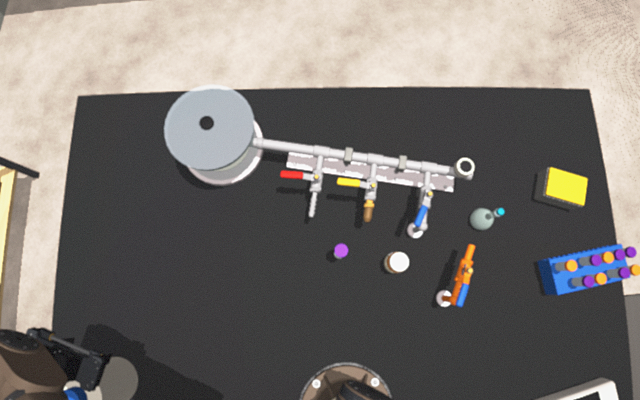

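View pics/side0.png

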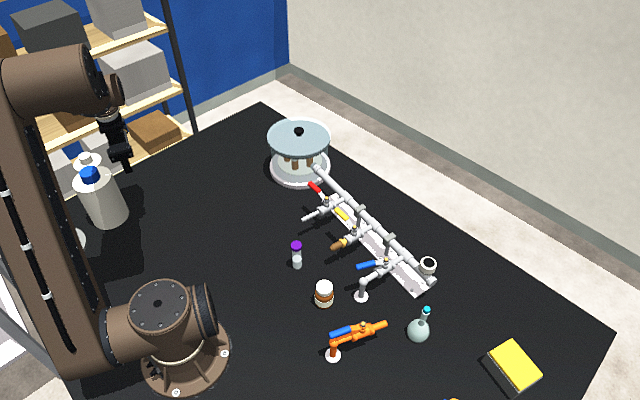

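Candidates for blue: the lever at top (422,215) on the grey manifold valve, and the blue bar at (462,295) on the orange look-alike, which I reject. Yellow: lever at (350,183), versus the loose yellow block at (566,187). Red: lever at (291,174). Checking with a close crop and measuring.

Run:
```python
from h import *
p,d,c=load('top0')
cv2.imwrite('pics/crop0.png',cv2.resize(p[125:315,260:520],None,fx=3,fy=3,interpolation=cv2.INTER_CUBIC))
for t in ['top0','side0']:
    p,d,c=load(t); P=cloud(d,c); hsv=cv2.cvtColor(p,cv2.COLOR_BGR2HSV)
    for n,lo,hi in [('blue',(100,120,60),(125,255,255)),('yellow',(22,150,120),(33,255,255)),('red',(0,180,120),(4,255,255)),('purple',(130,100,50),(150,255,255)),('teal',(84,120,100),(98,255,255))]:
        m=cv2.inRange(hsv,lo,hi); k,l,s,ce=cv2.connectedComponentsWithStats(m)
        for i in range(1,k):
            if s[i,4]<15: continue
            q=P[(l==i)]; q=q[np.isfinite(q[:,0])]
            if len(q)<8: continue
            md=np.median(q,0)
            if md[2]>250 or md[2]<30: continue
            z=q[q[:,2]>np.percentile(q[:,2],50)-6]
            if n in('blue','yellow','red'): z=q[(q[:,2]>131)&(q[:,2]<146)]
            if len(z)<5: continue
            u,S,vt=np.linalg.svd(z[:,:2]-z[:,:2].mean(0))
            a=(z[:,:2]-z[:,:2].mean(0))@vt[0]
            print(t,n,ce[i].round(),s[i,4],'mean',z.mean(0).round(1),'dir',vt[0].round(3),'ends',(z[:,:2].mean(0)+vt[0]*a.min()).round(1),(z[:,:2].mean(0)+vt[0]*a.max()).round(1))
```

```text
top0 blue [420. 215.] 145 mean [ 511.2 -197.1  138.3] dir [-0.904  0.428] ends [ 537.1 -209.4] [ 485.5 -185. ]
top0 blue [462. 295.] 169 mean [ 308.2 -290.1  138.3] dir [-0.917  0.398] ends [ 334.5 -301.5] [ 281.1 -278.3]
top0 yellow [348. 182.] 169 mean [601.7 -14.3 138.6] dir [-0.13  -0.991] ends [605.4  14.3] [598.  -42.3]
top0 red [291. 174.] 148 mean [624.9 133.8 138.2] dir [-0.088 -0.996] ends [627.5 162.9] [622.6 107.1]
top0 purple [341. 250.] 171 mean [428.3   7.9 109. ] dir [-0.702 -0.713] ends [439.9  19.7] [416.8  -3.8]
top0 purple [624. 253.] 190 mean [ 396.7 -767.5  122. ] dir [-0.15   0.989] ends [ 402.2 -803.8] [ 391.9 -735.5]
top0 purple [595. 260.] 104 mean [ 382.5 -675.6  122. ] dir [-0.035 -0.999] ends [ 383.  -661.9] [ 381.9 -692.2]
top0 purple [624. 272.] 102 mean [ 345.  -757.3  122.5] dir [-0.139  0.99 ] ends [ 347.3 -774. ] [ 343.  -743.5]
top0 purple [588. 281.] 110 mean [ 327.9 -645.8  121.8] dir [-0.152 -0.988] ends [ 329.9 -632.7] [ 325.2 -663.3]
top0 teal [501. 211.] 47 mean [ 517.  -407.9  144.4] dir [-0.849  0.528] ends [ 525.1 -412.9] [ 510.4 -403.8]
s
[... 172 characters left out ...]
0.88   0.475] ends [ 534. -215.] [ 483.6 -187.8]
side0 blue [339. 332.] 172 mean [ 306.3 -292.9  139.9] dir [-0.917  0.398] ends [ 332.5 -304.3] [ 280.4 -281.7]
side0 yellow [341. 215.] 39 mean [597.1 -20.9 138.6] dir [ 0.013 -1.   ] ends [596.7  10.8] [597.4 -43.7]
side0 yellow [355. 327.] 21 mean [ 342.7 -307.5  132.4] dir [ 0.744 -0.668] ends [ 339.1 -304.3] [ 350.8 -314.8]
side0 red [314. 187.] 67 mean [622.4 127.8 139.6] dir [-0.049 -0.999] ends [623.8 157.5] [621.1 102. ]
side0 purple [296. 245.] 113 mean [427.7   5.8 110.6] dir [-0.661 -0.75 ] ends [440.5  20.3] [417.4  -6. ]
side0 teal [427. 309.] 43 mean [ 515.7 -411.5  145.1] dir [-0.976  0.22 ] ends [ 525.2 -413.6] [ 507.  -409.5]
```

View pics/crop0.png

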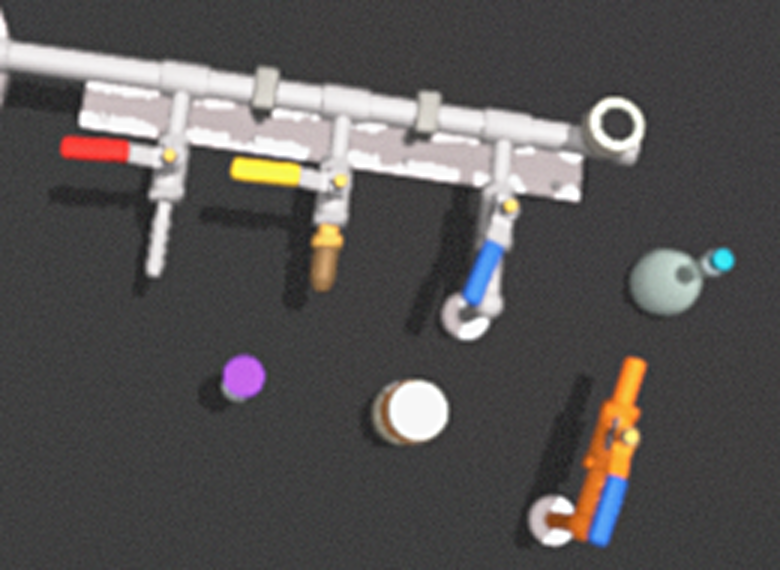

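The crop confirms it: the grey-manifold blue lever (crop 485,272; pipe bends down into the bench) is the pump valve. It's already turned partway. The yellow one has the bronze silencer and the red one the bare ribbed nozzle. Now I'll get the manifold axes.

Run:
```python
from h import *
for t in ['top0','side0']:
    p,d,c=load(t); P=cloud(d,c).reshape(-1,3); 
    ang0=np.array([.13,.99])
    a=np.array([596,-80])+85*np.array([.99,-.13])
    hp=P[np.isfinite(P[:,0])&(P[:,2]>94)&(P[:,2]<103)]
    dd=np.array([.13,.9915]); n=np.array([.9915,-.13])
    o=(hp[:,:2]-a)@n; s=(hp[:,:2]-a)@dd
    q=hp[(abs(o)<22)&(s>-210)&(s<300)]
    for _ in range(6):
        r=cv2.fitLine(q[:,:2].astype(np.float32),cv2.DIST_HUBER,0,.01,.01).ravel()
        v=r[:2]*np.sign(r[1]); e=(q[:,:2]-r[2:])@np.array([v[1],-v[0]]); q=q[abs(e)<8]
    print(t,len(q),'ydir',v,'pt',r[2:])
    xd=np.array([v[1],-v[0]])
    # sensor top
    S=P[np.isfinite(P[:,0])&(P[:,2]>142)&(P[:,2]<152)]
    S=S[(np.hypot(*(S[:,:2]-[650,-330]).T)<60)]; 
    print('sensor',(S.min(0)+S.max(0))/2,len(S)) if len(S) else 0
    # stem nuts: z>135 yellowish small top
    S=P[np.isfinite(P[:,0])&(P[:,2]>141)&(P[:,2]<165)]
    for y in (-235,-80,70):
        m=S[np.hypot(S[:,0]-(597+.148*(y+80)),S[:,1]-y)<25]
        print('stem',y,len(m),m.mean(0) if len(m) else '')
    for nm,tip in dict(yel=(605.4,14.3),red=(627.5,162.9)).items():
        print(nm,'stem',np.array(tip)-95*v)
    K=P[np.isfinite(P[:,0])&(P[:,2]>185)&(P[:,2]<200)&(P[:,0]>500)&(P[:,1]>150)]
    print('lid',K.min(0),K.max(0)) if len(K) else 0
```

```text
top0 913 ydir [0.16999736 0.98544455] pt [684.9328  -43.79655]
sensor [ 639.21855371 -325.08596852  146.54880045] 252
stem -235 0 
stem -80 0 
stem 70 0 
yel stem [589.25025024 -79.31723328]
red stem [611.35025024  69.28276672]
lid [736.86544472 331.4523984  185.77431431] [770.71542086 366.83357979 196.31702955]
side0 478 ydir [0.16936943 0.9855526 ] pt [677.98773 -68.73128]
sensor [ 637.11469117 -326.79315118  147.04690677] 189
stem -235 0 
stem -80 0 
stem 70 0 
yel stem [589.30990448 -79.32749481]
red stem [611.40990448  69.27250519]
lid [529.73910252 151.00431116 185.00642338] [2133.57712616 2018.53928088  199.98853404]
```

Run:
```python
from h import *
p,d,c=load('top0'); P=cloud(d,c)
for n,(u,v) in dict(red=(168,156),yel=(340,181),blue=(510,206)).items():
    u=u/3+260-.33;v=v/3+125-.33
    q=P[round(v)-1:round(v)+2,round(u)-1:round(u)+2].reshape(-1,3); print(n,u,v,np.round(q,0).tolist())
    f=200/np.tan(np.radians(c['vfov'])/2);
```

```text
red 315.67 176.67 [[621.0, 71.0, 134.0], [621.0, 68.0, 132.0], [621.0, 66.0, 133.0], [619.0, 71.0, 132.0], [618.0, 68.0, 133.0], [618.0, 66.0, 135.0], [616.0, 71.0, 131.0], [616.0, 69.0, 133.0], [616.0, 66.0, 132.0]]
yel 373.00333333333333 185.00333333333333 [[598.0, -78.0, 131.0], [596.0, -79.0, 137.0], [597.0, -83.0, 133.0], [594.0, -77.0, 136.0], [594.0, -80.0, 135.0], [595.0, -83.0, 131.0], [592.0, -77.0, 132.0], [592.0, -80.0, 133.0], [590.0, -82.0, 138.0]]
blue 429.67 193.33666666666667 [[573.0, -226.0, 135.0], [572.0, -228.0, 137.0], [573.0, -232.0, 131.0], [570.0, -226.0, 134.0], [570.0, -229.0, 133.0], [570.0, -231.0, 134.0], [567.0, -225.0, 134.0], [567.0, -228.0, 135.0], [567.0, -230.0, 137.0]]
```

```bash
cat >> h.py <<'E'
def plan(wps, step=45, dstep=0.14):
    """wps: (x,y,z,yaw) world mm; prints rows relative to the current pose, split in calls of 8"""
    s=env.state(); p0=np.array(s['eef_pos']); y0=s['tcp_rot'][2]
    tx=np.array([np.cos(y0),np.sin(y0),0]); ty=np.array([np.sin(y0),-np.cos(y0),0]); tz=np.array([0,0,-1.])
    cur=np.r_[p0,y0]; rows=[]
    for w in wps:
        w=np.array(w,float); n=max(1,int(np.ceil(max(np.linalg.norm(w[:3]-cur[:3])/step,abs(w[3]-cur[3])/dstep))))
        for i in range(1,n+1):
            q=cur+(w-cur)*i/n; D=q[:3]-p0
            rows.append([[0,0,round(-(q[3]-y0),2)],[round(float(D@a)/1000,3) for a in (tx,ty,tz)]])
        cur=w
    print('t',round(s['t'],2),'pos',p0.round(1),'yaw',round(y0,3),'F',s['ft_force'].round(1))
    for r in rows[:10]: print(r)
    print(len(rows))
YD=np.array([.165,.986]); XD=np.array([.986,-.165])
BS=np.array([570,-228.5]); YS=np.array([594,-80.])
def lev(stem,th,r,off,sgn):
    """finger centre, yaw. sgn=+1: pushes towards growing angle"""
    u=-XD*np.cos(th)+YD*np.sin(th); n=XD*np.sin(th)+YD*np.cos(th)
    c=stem+r*u-sgn*off*n
    return c, np.arctan2(n[0],-n[1])
E
python3 - <<'E'
from h import *
c,y=lev(BS,.31,72,38,1); print(c,y)
plan([(300,470,235,2.82),(480,200,235,2.7)])
E
```

```text
[ 488.61496333 -229.29887102] 2.6657861897217723
t 0.1 pos [197.5 592.7 214.1] yaw 2.82 F [ 0.   0.6 -0.1]
[[0, 0, np.float64(-0.0)], [-0.034, -0.021, -0.005]]
[[0, 0, np.float64(-0.0)], [-0.068, -0.042, -0.01]]
[[0, 0, np.float64(-0.0)], [-0.102, -0.063, -0.016]]
[[0, 0, np.float64(-0.0)], [-0.136, -0.084, -0.021]]
[[0, 0, np.float64(0.01)], [-0.168, -0.109, -0.021]]
[[0, 0, np.float64(0.03)], [-0.2, -0.134, -0.021]]
[[0, 0, np.float64(0.04)], [-0.232, -0.159, -0.021]]
[[0, 0, np.float64(0.06)], [-0.264, -0.184, -0.021]]
[[0, 0, np.float64(0.07)], [-0.296, -0.209, -0.021]]
[[0, 0, np.float64(0.09)], [-0.328, -0.233, -0.021]]
12
```

arm_command([
  [[0,0,0],[-0.034,-0.021,-0.005],255],
  [[0,0,0],[-0.068,-0.042,-0.01],255],
  [[0,0,0],[-0.102,-0.063,-0.016],255],
  [[0,0,0],[-0.136,-0.084,-0.021],255],
  [[0,0,0.01],[-0.168,-0.109,-0.021],255],
  [[0,0,0.03],[-0.2,-0.134,-0.021],255],
  [[0,0,0.04],[-0.232,-0.159,-0.021],255],
  [[0,0,0.06],[-0.264,-0.184,-0.021],255],
])

```text
t: 0.9
eef_pos: [390.5, 333.4, 235.5]
tcp_rot: [-3.141, -0.0, 2.759]
ft_force: [0.6, -0.4, 0.6]
opening: 0.387
```

Run:
```python
from h import *
plan([(480,200,235,2.7),(480,-100,235,2.67),(480,-260,220,2.67)])
```

```text
t 0.9 pos [390.5 333.4 235.5] yaw 2.759 F [ 0.6 -0.4  0.6]
[[0, 0, np.float64(0.01)], [-0.033, -0.023, 0.0]]
[[0, 0, np.float64(0.03)], [-0.066, -0.045, 0.0]]
[[0, 0, np.float64(0.04)], [-0.1, -0.068, 0.0]]
[[0, 0, np.float64(0.06)], [-0.133, -0.09, 0.001]]
[[0, 0, np.float64(0.06)], [-0.149, -0.13, 0.001]]
[[0, 0, np.float64(0.07)], [-0.165, -0.17, 0.001]]
[[0, 0, np.float64(0.07)], [-0.181, -0.21, 0.001]]
[[0, 0, np.float64(0.08)], [-0.197, -0.249, 0.001]]
[[0, 0, np.float64(0.08)], [-0.213, -0.289, 0.001]]
[[0, 0, np.float64(0.09)], [-0.229, -0.329, 0.001]]
15
```

arm_command([
  [[0,0,0.01],[-0.033,-0.023,0],255],
  [[0,0,0.03],[-0.066,-0.045,0],255],
  [[0,0,0.04],[-0.1,-0.068,0],255],
  [[0,0,0.06],[-0.133,-0.09,0],255],
  [[0,0,0.06],[-0.149,-0.13,0],255],
  [[0,0,0.07],[-0.165,-0.17,0],255],
  [[0,0,0.07],[-0.181,-0.21,0],255],
  [[0,0,0.08],[-0.197,-0.249,0],255],
])

```text
t: 1.7
eef_pos: [479.6, 28.7, 235.5]
tcp_rot: [-3.142, -0.0, 2.68]
ft_force: [0.7, -1.2, -0.3]
opening: 0.002
```

Run:
```python
from h import *
plan([(486,-250,220,2.666)])
grab('wrist','w1')
```

```text
t 1.7 pos [479.6  28.7 235.5] yaw 2.68 F [ 0.7 -1.2 -0.3]
[[0, 0, np.float64(0.0)], [-0.019, -0.035, 0.002]]
[[0, 0, np.float64(0.0)], [-0.037, -0.07, 0.004]]
[[0, 0, np.float64(0.01)], [-0.056, -0.106, 0.007]]
[[0, 0, np.float64(0.01)], [-0.074, -0.141, 0.009]]
[[0, 0, np.float64(0.01)], [-0.093, -0.176, 0.011]]
[[0, 0, np.float64(0.01)], [-0.111, -0.211, 0.013]]
[[0, 0, np.float64(0.01)], [-0.13, -0.247, 0.016]]
7
```

View pics/w1.png

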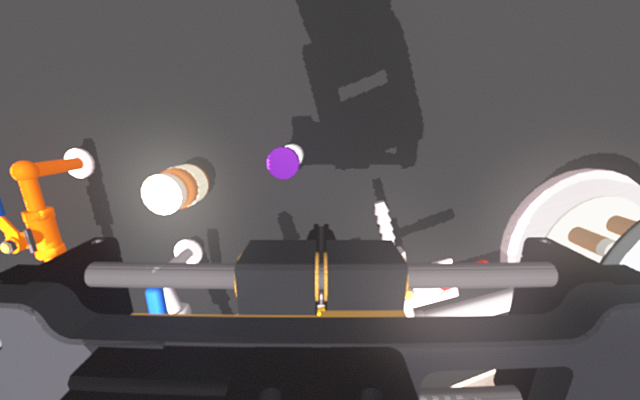

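Wrist view: fingers shut; tube (284,162), jar (170,195) and blue lever (157,300) all clear. Moving on.

arm_command([
  [[0,0,0],[-0.019,-0.035,0.002],255],
  [[0,0,0],[-0.037,-0.07,0.004],255],
  [[0,0,0.01],[-0.056,-0.106,0.007],255],
  [[0,0,0.01],[-0.074,-0.141,0.009],255],
  [[0,0,0.01],[-0.093,-0.176,0.011],255],
  [[0,0,0.01],[-0.111,-0.211,0.013],255],
  [[0,0,0.01],[-0.13,-0.247,0.016],255],
  [[0,0,0.01],[-0.13,-0.247,0.016],255],
])

```text
t: 2.55
eef_pos: [486.1, -252.4, 218.7]
tcp_rot: [-3.141, -0.0, 2.666]
ft_force: [-0.7, 1.2, 0.6]
opening: 0.008
```

Run:
```python
from h import *
grab('side','s2')
p=cv2.imread('pics/s2.png')[180:380,250:510]; cv2.imwrite('pics/s2c.png',cv2.resize(p,None,fx=3,fy=3))
c,y=lev(BS,.31,72,45,1)
plan([(*c,220,y),(*c,115,y)])
```

```text
t 2.6 pos [ 485.9 -250.3  218.8] yaw 2.667 F [0.7 0.7 0.7]
[[0, 0, np.float64(0.0)], [0.007, 0.013, -0.001]]
[[0, 0, np.float64(0.0)], [0.007, 0.013, 0.034]]
[[0, 0, np.float64(0.0)], [0.007, 0.013, 0.069]]
[[0, 0, np.float64(0.0)], [0.007, 0.013, 0.104]]
4
```

View pics/s2c.png

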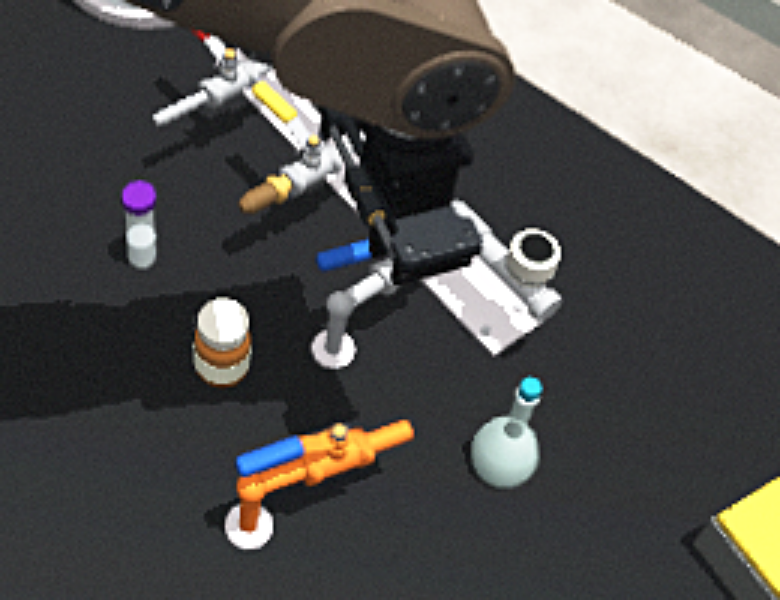

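The gripper is above the blue valve, its lever at crop (345,255), with nothing underneath on the near side. Descending.

arm_command([
  [[0,0,0],[0.007,0.008,0.01],255],
  [[0,0,0],[0.007,0.013,0.04],255],
  [[0,0,0],[0.007,0.013,0.075],255],
  [[0,0,0],[0.007,0.013,0.104],255],
  [[0,0,0],[0.007,0.013,0.104],255],
])

```text
t: 3.1
eef_pos: [484.6, -231.8, 112.8]
tcp_rot: [3.141, -0.006, 2.671]
ft_force: [-0.9, 0.2, -0.2]
opening: 0.005
```

Run:
```python
from h import *
w=[]
for off in (36,30,25,22): 
    c,y=lev(BS,.31,72,off,1); w.append((*c,115,y))
for th in (.36,.41,.46,.51):
    c,y=lev(BS,th,72,21,1); w.append((*c,115,y))
plan(w)
```

```text
t 3.1 pos [ 484.6 -231.8  112.8] yaw 2.671 F [-0.9  0.2 -0.2]
[[0, 0, np.float64(0.01)], [-0.002, 0.006, -0.002]]
[[0, 0, np.float64(0.01)], [-0.002, 0.012, -0.002]]
[[0, 0, np.float64(0.01)], [-0.003, 0.017, -0.002]]
[[0, 0, np.float64(0.01)], [-0.003, 0.02, -0.002]]
[[0, 0, np.float64(0.06)], [-0.002, 0.025, -0.002]]
[[0, 0, np.float64(0.11)], [-0.001, 0.028, -0.002]]
[[0, 0, np.float64(0.16)], [-0.0, 0.032, -0.002]]
[[0, 0, np.float64(0.21)], [0.0, 0.036, -0.002]]
8
```

arm_command([
  [[0,0,0.01],[-0.002,0.006,0],255],
  [[0,0,0.01],[-0.002,0.012,0],255],
  [[0,0,0.01],[-0.003,0.017,0],255],
  [[0,0,0.01],[-0.003,0.02,0],255],
  [[0,0,0.06],[-0.002,0.025,0],255],
  [[0,0,0.11],[-0.001,0.028,0],255],
])

```text
t: 3.7
eef_pos: [500.1, -209.5, 116.3]
tcp_rot: [-3.141, 0.002, 2.558]
ft_force: [-0.7, -4.1, -0.2]
opening: 0.004
```

Run:
```python
from h import *
w=[]
for th in (.5,.6,.7,.8,.9,1.,1.1,1.2):
    c,y=lev(BS,th,72,21,1); w.append((*c,115,y))
plan(w)
```

```text
t 3.7 pos [ 500.1 -209.5  116.3] yaw 2.558 F [-0.7 -4.1 -0.2]
[[0, 0, np.float64(0.08)], [0.005, 0.008, 0.001]]
[[0, 0, np.float64(0.18)], [0.006, 0.015, 0.001]]
[[0, 0, np.float64(0.28)], [0.006, 0.023, 0.001]]
[[0, 0, np.float64(0.38)], [0.006, 0.03, 0.001]]
[[0, 0, np.float64(0.48)], [0.005, 0.037, 0.001]]
[[0, 0, np.float64(0.58)], [0.003, 0.045, 0.001]]
[[0, 0, np.float64(0.68)], [0.0, 0.052, 0.001]]
[[0, 0, np.float64(0.78)], [-0.003, 0.059, 0.001]]
8
```

arm_command([
  [[0,0,0.08],[0.004,0.008,0],255],
  [[0,0,0.18],[0.006,0.015,0],255],
  [[0,0,0.28],[0.006,0.023,0],255],
  [[0,0,0.38],[0.006,0.03,0],255],
  [[0,0,0.48],[0.005,0.037,0],255],
  [[0,0,0.58],[0.003,0.045,0],255],
  [[0,0,0.68],[0,0.052,0],255],
  [[0,0,0.78],[-0.003,0.059,0],255],
])

```text
t: 4.5
eef_pos: [534.5, -161.8, 116.3]
tcp_rot: [-3.141, 0.001, 1.776]
ft_force: [-3.4, -3.7, 1.4]
opening: 0.005
```

Run:
```python
from h import *
w=[]
for th in (1.25,1.3,1.35,1.4,1.45,1.5,1.53,1.56,1.59):
    c,y=lev(BS,th,72,21,1); w.append((*c,115,y))
plan(w)
grab('top','t3');grab('side','s3')
a=cv2.imread('pics/t3.png')[125:315,260:520];b=cv2.imread('pics/s3.png')[180:370,250:510]
cv2.imwrite('pics/c3.png',cv2.resize(np.hstack([a,b]),None,fx=1.5,fy=1.5))
```

```text
t 4.5 pos [ 534.5 -161.8  116.3] yaw 1.776 F [-3.4 -3.7  1.4]
[[0, 0, np.float64(0.05)], [0.0, 0.004, 0.001]]
[[0, 0, np.float64(0.1)], [0.001, 0.008, 0.001]]
[[0, 0, np.float64(0.15)], [0.002, 0.011, 0.001]]
[[0, 0, np.float64(0.2)], [0.002, 0.015, 0.001]]
[[0, 0, np.float64(0.25)], [0.002, 0.019, 0.001]]
[[0, 0, np.float64(0.3)], [0.002, 0.022, 0.001]]
[[0, 0, np.float64(0.33)], [0.002, 0.025, 0.001]]
[[0, 0, np.float64(0.36)], [0.002, 0.027, 0.001]]
[[0, 0, np.float64(0.39)], [0.002, 0.029, 0.001]]
9
```

View pics/c3.png

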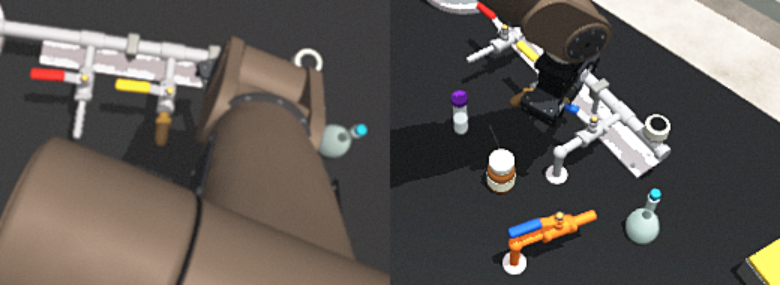

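Side view: the blue lever end shows at (572,108), turning as planned. The yellow and red levers haven't moved. Continuing towards the stop.

arm_command([
  [[0,0,0.05],[0,0.004,0],255],
  [[0,0,0.1],[0.001,0.008,0],255],
  [[0,0,0.15],[0.002,0.011,0],255],
  [[0,0,0.2],[0.002,0.015,0],255],
  [[0,0,0.25],[0.002,0.019,0],255],
  [[0,0,0.3],[0.002,0.022,0],255],
  [[0,0,0.33],[0.002,0.025,0],255],
])

```text
t: 5.3
eef_pos: [557.7, -154.1, 115.8]
tcp_rot: [-3.14, -0.001, 1.451]
ft_force: [-4.2, 0.6, 2.5]
opening: 0.003
```

Run:
```python
from h import *
w=[]
for off in (21,20,19,18,17):
    c,y=lev(BS,1.571,72,off,1); w.append((*c,115,y))
plan(w)
```

```text
t 5.3 pos [ 557.7 -154.1  115.8] yaw 1.451 F [-4.2  0.6  2.5]
[[0, 0, np.float64(0.05)], [0.0, 0.003, 0.001]]
[[0, 0, np.float64(0.05)], [0.0, 0.004, 0.001]]
[[0, 0, np.float64(0.05)], [0.0, 0.005, 0.001]]
[[0, 0, np.float64(0.05)], [0.0, 0.006, 0.001]]
[[0, 0, np.float64(0.05)], [0.0, 0.007, 0.001]]
5
```

Creeping in and watching the force for the stop.

arm_command([
  [[0,0,0.03],[0,0.001,0],255],
  [[0,0,0.05],[0,0.002,0],255],
  [[0,0,0.05],[0,0.003,0],255],
  [[0,0,0.05],[0,0.003,0],255],
])

```text
t: 5.7
eef_pos: [560.6, -154.2, 115.7]
tcp_rot: [-3.14, -0.001, 1.403]
ft_force: [-2.8, 4.0, 1.6]
opening: 0.005
```

arm_command([
  [[0,0,0],[0,0.001,0],255],
  [[0,0,0],[0,0.002,0],255],
  [[0,0,0],[0,0.002,0],255],
])

```text
t: 6.0
eef_pos: [562.5, -154.5, 115.7]
tcp_rot: [-3.14, -0.001, 1.403]
ft_force: [-3.3, 4.1, 1.2]
opening: 0.007
```

arm_command([
  [[0,0,0],[0,0.001,0],255],
  [[0,0,0],[0,0.002,0],255],
  [[0,0,0],[0,0.002,0],255],
])

```text
t: 6.3
eef_pos: [564.3, -154.7, 115.7]
tcp_rot: [-3.139, -0.001, 1.403]
ft_force: [-4.8, 5.0, 2.3]
opening: 0.004
```

arm_command([
  [[0,0,0],[0,0.001,0],255],
  [[0,0,0],[0,0.002,0],255],
  [[0,0,0],[0,0.002,0],255],
])

```text
t: 6.6
eef_pos: [564.5, -154.6, 115.5]
tcp_rot: [-3.135, -0.002, 1.403]
ft_force: [-14.2, 5.9, 8.4]
opening: 0.001
```

The force rises against the stop at 14 N. Backing off, then lifting and verifying.

arm_command([
  [[0,0,0],[0,-0.015,0],255],
  [[0,0,0],[0,-0.035,0],255],
  [[0,0,0],[0,-0.045,-0.03],255],
  [[0,0,0],[0,-0.045,-0.075],255],
  [[0,0,0],[0,-0.045,-0.11],255],
  [[0,0,0],[0.04,-0.045,-0.12],255],
  [[0,0,0],[0.08,-0.045,-0.12],255],
  [[0,0,0],[0.12,-0.045,-0.12],255],
])

```text
t: 7.4
eef_pos: [543.5, -28.9, 236.6]
tcp_rot: [3.14, -0.0, 1.402]
ft_force: [0.1, -0.4, -1.2]
opening: 0.006
```

```bash
cat > meas.py <<'E'
from h import *
import sys
def meas(t):
    p,d,c=load(t); P=cloud(d,c); hsv=cv2.cvtColor(p,cv2.COLOR_BGR2HSV)
    for n,lo,hi,st in [('blue',(100,120,40),(125,255,255),BS),('yellow',(22,130,80),(33,255,255),YS),('red',(0,170,80),(4,255,255),np.array([618,68.5]))]:
        m=(cv2.inRange(hsv,lo,hi)>0)&(P[...,2]>120)&(P[...,2]<148)&(np.hypot(P[...,0]-st[0],P[...,1]-st[1])<105)
        q=P[m]
        if len(q)<8: print(t,n,'few',len(q)); continue
        e=q[:,:2].mean(0)-st
        print(t,n,len(q),'centroid angle',round(float(np.arctan2(e@YD,-e@XD)),3),'r',round(float(np.hypot(*e))),q[:,:2].mean(0).round(1))
E
python3 - <<'E'
from meas import *
for t in('top0','side0'): meas(t)
for n in('top','side','wrist'): grab(n,n+'4')
meas('top4');meas('side4');meas('wrist4')
a=cv2.imread('pics/top4.png')[125:315,260:520];b=cv2.imread('pics/side4.png')[180:370,250:510]
cv2.imwrite('pics/c4.png',cv2.resize(np.hstack([a,b]),None,fx=1.5,fy=1.5))
c,y=lev(YS,1.571,72,45,-1); print(c,y)
plan([(*c,230,y)])
E
```

```text
top0 blue 138 centroid angle 0.325 r 67 [ 511.3 -197.1]
top0 yellow 149 centroid angle 1.522 r 64 [601.5 -16. ]
top0 red 143 centroid angle 1.509 r 66 [624.9 134. ]
side0 blue 127 centroid angle 0.251 r 68 [ 507.8 -201. ]
side0 yellow 83 centroid angle 1.494 r 59 [599.3 -20.9]
side0 red 69 centroid angle 1.475 r 59 [622.1 127.7]
top4 blue few 0
top4 yellow few 0
top4 red 147 centroid angle 1.506 r 65 [624.6 133.6]
side4 blue 100 centroid angle 1.522 r 63 [ 577.3 -166.2]
side4 yellow 84 centroid angle 1.49 r 60 [599.1 -20.5]
side4 red few 2
wrist4 blue few 0
wrist4 yellow 609 centroid angle 1.531 r 63 [601.9 -17.8]
wrist4 red 993 centroid angle 1.506 r 54 [623.5 122.6]
[650.26294573 -16.44445794] 1.4047861897217724
t 7.55 pos [543.5 -28.3 236. ] yaw 1.406 F [-0.4  0.4 -0.6]
[[0, 0, np.float64(0.0)], [0.01, 0.034, 0.002]]
[[0, 0, np.float64(0.0)], [0.019, 0.069, 0.004]]
[[0, 0, np.float64(0.0)], [0.029, 0.103, 0.006]]
3
```

View pics/c4.png

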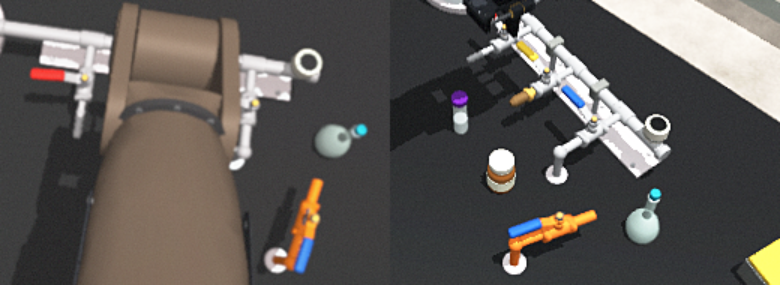

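View pics/wrist4.png

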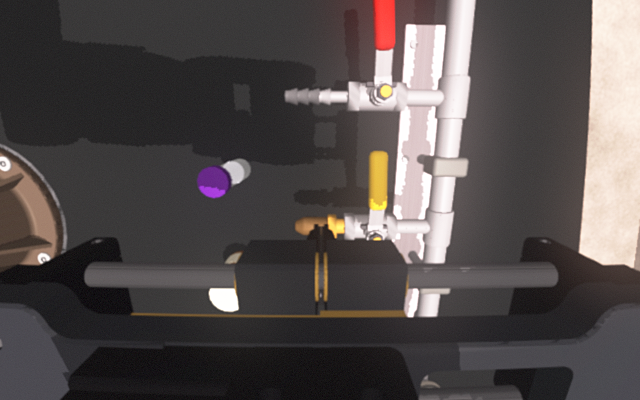

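Blue now lies parallel to the header in both views (side crop 573,97) and the yellow lever is still shut (wrist 378,180). Moving to its header side.

arm_command([
  [[0,0,0],[0.009,0.032,0.002],255],
  [[0,0,0],[0.019,0.064,0.004],255],
  [[0,0,0],[0.028,0.098,0.006],255],
  [[0,0,0],[0.028,0.098,0.006],255],
])

```text
t: 7.95
eef_pos: [647.4, -20.2, 228.5]
tcp_rot: [3.141, -0.0, 1.401]
ft_force: [-1.4, 0.5, -0.8]
opening: 0.004
```

Run:
```python
from h import *
p,d,c=load('wrist4');P=cloud(d,c)
print('clamp',P[160:175,440:462].reshape(-1,3)[::40].round())
c,y=lev(YS,1.571,72,40,-1); print(c)
plan([(*c,115,y)],step=36)
```

```text
clamp [[679. -11. 102.]
 [699. -15. 103.]
 [694. -16. 103.]
 [689. -18. 104.]
 [685. -19. 103.]
 [680. -21. 103.]
 [701. -25. 102.]
 [696. -27. 103.]
 [691. -28. 103.]]
[645.33311386 -15.61845384]
t 7.95 pos [647.4 -20.2 228.5] yaw 1.401 F [-1.4  0.5 -0.8]
[[0, 0, np.float64(-0.0)], [0.001, -0.001, 0.028]]
[[0, 0, np.float64(-0.0)], [0.002, -0.001, 0.057]]
[[0, 0, np.float64(-0.0)], [0.003, -0.002, 0.085]]
[[0, 0, np.float64(-0.0)], [0.004, -0.003, 0.114]]
4
```

arm_command([
  [[0,0,0],[0.001,-0.001,0.028],255],
  [[0,0,0],[0.002,-0.001,0.057],255],
  [[0,0,0],[0.003,-0.002,0.085],255],
  [[0,0,0],[0.004,-0.003,0.112],255],
  [[0,0,0],[0.004,-0.003,0.112],255],
])

```text
t: 8.45
eef_pos: [640.3, -15.5, 114.6]
tcp_rot: [-3.136, 0.0, 1.4]
ft_force: [-0.2, -1.0, 0.5]
opening: 0.002
```

Run:
```python
from h import *
w=[]
for off in (33,27,23,19): 
    c,y=lev(YS,1.571,72,off,-1); w.append((*c,115,y))
for th in (1.5,1.4,1.3,1.2):
    c,y=lev(YS,th,72,19,-1); w.append((*c,115,y))
plan(w)
```

```text
t 8.45 pos [640.3 -15.5 114.6] yaw 1.4 F [-0.2 -1.   0.5]
[[0, 0, np.float64(-0.0)], [0.001, -0.002, -0.0]]
[[0, 0, np.float64(-0.0)], [0.001, -0.008, -0.0]]
[[0, 0, np.float64(-0.0)], [0.001, -0.012, -0.0]]
[[0, 0, np.float64(-0.0)], [0.001, -0.016, -0.0]]
[[0, 0, np.float64(-0.08)], [0.002, -0.021, -0.0]]
[[0, 0, np.float64(-0.18)], [0.003, -0.029, -0.0]]
[[0, 0, np.float64(-0.28)], [0.003, -0.036, -0.0]]
[[0, 0, np.float64(-0.38)], [0.002, -0.043, -0.0]]
8
```

arm_command([
  [[0,0,0],[0.001,-0.003,0],255],
  [[0,0,0],[0.001,-0.008,0],255],
  [[0,0,0],[0.001,-0.012,0],255],
  [[0,0,0],[0.001,-0.016,0],255],
  [[0,0,-0.08],[0.002,-0.021,0],255],
  [[0,0,-0.18],[0.003,-0.029,0],255],
  [[0,0,-0.28],[0.003,-0.036,0],255],
  [[0,0,-0.38],[0.002,-0.043,0],255],
])

```text
t: 9.25
eef_pos: [601.2, -4.9, 118.5]
tcp_rot: [3.138, 0.0, 1.784]
ft_force: [3.8, 4.0, -0.3]
opening: 0.008
```

Run:
```python
from h import *
w=[]
for th in (1.1,1,.9,.8,.7,.6,.5,.4):
    c,y=lev(YS,th,72,19,-1); w.append((*c,115,y))
plan(w)
```

```text
t 9.25 pos [601.2  -4.9 118.5] yaw 1.784 F [ 3.8  4.  -0.3]
[[0, 0, np.float64(-0.09)], [0.002, -0.011, 0.004]]
[[0, 0, np.float64(-0.19)], [0.002, -0.018, 0.004]]
[[0, 0, np.float64(-0.29)], [0.002, -0.025, 0.004]]
[[0, 0, np.float64(-0.39)], [0.002, -0.033, 0.004]]
[[0, 0, np.float64(-0.49)], [0.001, -0.04, 0.004]]
[[0, 0, np.float64(-0.59)], [-0.002, -0.047, 0.004]]
[[0, 0, np.float64(-0.69)], [-0.004, -0.054, 0.004]]
[[0, 0, np.float64(-0.79)], [-0.008, -0.061, 0.004]]
8
```

arm_command([
  [[0,0,-0.09],[0.002,-0.009,0.002],255],
  [[0,0,-0.19],[0.002,-0.017,0.003],255],
  [[0,0,-0.29],[0.002,-0.025,0.003],255],
  [[0,0,-0.39],[0.002,-0.033,0.003],255],
  [[0,0,-0.49],[0.001,-0.04,0.003],255],
  [[0,0,-0.59],[-0.002,-0.047,0.003],255],
  [[0,0,-0.69],[-0.004,-0.054,0.003],255],
  [[0,0,-0.79],[-0.008,-0.061,0.003],255],
])

```text
t: 10.05
eef_pos: [543.4, -25.7, 115.8]
tcp_rot: [3.139, 0.003, 2.574]
ft_force: [5.1, 2.3, 2.0]
opening: 0.003
```

Run:
```python
from h import *
w=[]
for th in (.35,.3,.25,.2,.15,.1,.05,0):
    c,y=lev(YS,th,72,19,-1); w.append((*c,116,y))
plan(w)
```

```text
t 10.05 pos [543.4 -25.7 115.8] yaw 2.574 F [5.1 2.3 2. ]
[[0, 0, np.float64(-0.05)], [0.001, -0.003, -0.0]]
[[0, 0, np.float64(-0.1)], [0.002, -0.007, -0.0]]
[[0, 0, np.float64(-0.15)], [0.002, -0.011, -0.0]]
[[0, 0, np.float64(-0.2)], [0.003, -0.014, -0.0]]
[[0, 0, np.float64(-0.25)], [0.003, -0.018, -0.0]]
[[0, 0, np.float64(-0.3)], [0.003, -0.022, -0.0]]
[[0, 0, np.float64(-0.35)], [0.002, -0.026, -0.0]]
[[0, 0, np.float64(-0.4)], [0.002, -0.029, -0.0]]
8
```

arm_command([
  [[0,0,-0.05],[0.001,-0.003,0],255],
  [[0,0,-0.1],[0.002,-0.007,0],255],
  [[0,0,-0.15],[0.002,-0.011,0],255],
  [[0,0,-0.2],[0.003,-0.014,0],255],
  [[0,0,-0.25],[0.003,-0.018,0],255],
  [[0,0,-0.3],[0.003,-0.022,0],255],
  [[0,0,-0.35],[0.002,-0.026,0],255],
])

```text
t: 10.75
eef_pos: [527.3, -46.3, 115.6]
tcp_rot: [3.141, 0.002, 2.922]
ft_force: [0.6, 4.8, 3.2]
opening: 0.009
```

Run:
```python
from h import *
w=[]
for off in (19,18,17,16):
    c,y=lev(YS,0,72,off,-1); w.append((*c,115,y))
plan(w)
```

```text
t 10.75 pos [527.3 -46.3 115.6] yaw 2.922 F [0.6 4.8 3.2]
[[0, 0, np.float64(-0.05)], [0.0, -0.003, 0.001]]
[[0, 0, np.float64(-0.05)], [0.0, -0.004, 0.001]]
[[0, 0, np.float64(-0.05)], [0.0, -0.005, 0.001]]
[[0, 0, np.float64(-0.05)], [0.0, -0.006, 0.001]]
4
```

arm_command([
  [[0,0,-0.03],[0,-0.001,0],255],
  [[0,0,-0.05],[0,-0.002,0],255],
  [[0,0,-0.05],[0,-0.003,0],255],
  [[0,0,-0.05],[0,-0.003,0],255],
])

```text
t: 11.15
eef_pos: [526.1, -49.4, 115.0]
tcp_rot: [3.141, 0.0, 2.969]
ft_force: [-0.5, 4.5, 4.6]
opening: 0.003
```

arm_command([
  [[0,0,0],[0,-0.001,0],255],
  [[0,0,0],[0,-0.002,0],255],
  [[0,0,0],[0,-0.002,0],255],
])

```text
t: 11.45
eef_pos: [525.9, -50.3, 114.9]
tcp_rot: [3.14, 0.0, 2.969]
ft_force: [0.7, 15.8, 6.3]
opening: 0.002
```

The force jumps to 16 N at the stop, at the same offset as blue (18 mm vs 17.6 mm). Backing off, lifting and checking.

arm_command([
  [[0,0,0],[0,0.015,0],255],
  [[0,0,0],[0,0.035,0],255],
  [[0,0,0],[0,0.035,-0.03],255],
  [[0,0,0],[0,0.035,-0.075],255],
  [[0,0,0],[0,0.035,-0.12],255],
  [[0,0,0],[0,0.08,-0.12],255],
  [[0,0,0],[0,0.125,-0.12],255],
  [[0,0,0],[0,0.17,-0.12],255],
])

```text
t: 12.25
eef_pos: [555.0, 117.4, 235.0]
tcp_rot: [-3.141, 0.001, 2.968]
ft_force: [0.2, -0.6, -0.8]
opening: 0.001
```

arm_command([
  [[0,0,0],[0.015,0.045,0],255],
  [[0,0,0],[0.03,0.09,0],255],
  [[0,0,0],[0.045,0.135,0],255],
  [[0,0,0],[0.06,0.18,0],255],
  [[0,0,0],[0.07,0.225,0],255],
  [[0,0,0],[0.07,0.27,0],255],
  [[0,0,0],[0.07,0.3,0],255],
  [[0,0,0],[0.07,0.3,0],255],
])

```text
t: 13.05
eef_pos: [536.7, 426.9, 233.4]
tcp_rot: [-3.141, 0.0, 2.972]
ft_force: [0.9, 0.1, 1.0]
opening: 0.004
```

Run:
```python
from meas import *
for n in('top','side'): grab(n,n+'5')
meas('top5');meas('side5')
a=cv2.imread('pics/top5.png')[125:315,260:520];b=cv2.imread('pics/side5.png')[180:370,250:510]
cv2.imwrite('pics/c5.png',cv2.resize(np.hstack([a,b]),None,fx=1.5,fy=1.5))
print(env.state()['ft_force'],env.state()['qvel'])
```

```text
top5 blue 154 centroid angle 1.541 r 67 [ 579.2 -161.8]
top5 yellow 155 centroid angle 0.011 r 65 [530.1 -68.6]
top5 red 143 centroid angle 1.509 r 65 [624.8 133.6]
side5 blue 100 centroid angle 1.522 r 63 [ 577.3 -166.2]
side5 yellow 108 centroid angle -0.038 r 65 [529.4 -71.7]
side5 red 69 centroid angle 1.473 r 59 [622.  127.6]
[-0.16987099 -0.55104245 -0.34681616] [-0.02637261 -0.02046466  0.0200203   0.00207283 -0.00091184 -0.00727477]
```

View pics/c5.png

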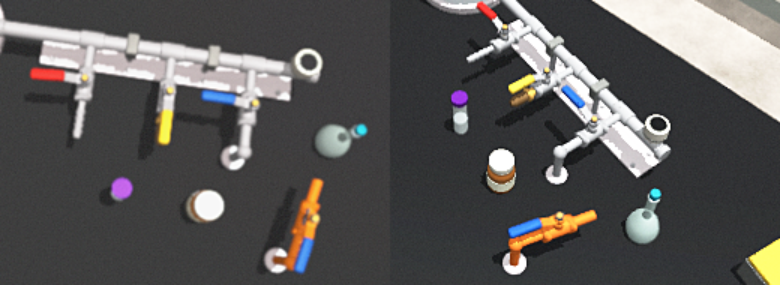

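Top view: blue lies across its pipe (218,98), yellow lies over its silencer (166,112). The red lever, jar, tube and flask are where they were, and the arm is clear. Handing in.

Run:
```python
from h import *
print(env.job_done(), env.state()['t'])
```

```text
the job is handed in; nothing more can be done
the job is handed in; nothing more can be done
```

I pushed the blue pump lever shut first, then the yellow vent lever open, and handed the job in after about 13 s; no verdict was reported. Each push used the closed fingers on one side of the lever. The wrist force stayed near 5 N while a lever turned and rose to about 17 N against each stop.

- **Levers:** the last top view put blue at 1.54 rad and yellow at 0.01 rad; the side view gave 1.52 and -0.04. The small disagreement is within the camera error, and both levers met their stops at the same finger offset (about 18 mm).
- **Left alone:** the red lever measured the same before and after (1.51 rad top, 1.47 rad side). The jar, tube and flask look unmoved in the last pictures, but I did not re-measure them. The orange look-alike valve was never approached.
- **Arm:** it ended raised and away from everything, with no contact force.

No check failed.

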